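# Dust off a basket of parts at the canister station

### The job

Lift the wire basket with the gear off the two hooks it hangs from and set it down, level and not dropped, in the middle of the ribbed mat at the duster station, its long side in line with the station. Let go of it, then press the red spray head on the leaning canister right down for a moment and let it spring back up. Keep the basket upright all the way and leave the swab tin, the magnetic base and the dropper bottle standing where they are.

Things in the scene. Friction and masses are not known exactly. Their poses are not given: they have to be found in the camera images.
- duster_station: Fixed grey base plate 340 x 140 x 8 mm with a ribbed mat, a blue canister in a cradle and a yellow guard bow. Origin: on the work surface under the mat's centre; x runs from the mat to the canister, y across, z up; the plate spans x = -90 to +250 mm. The canister (52 mm thick) leans 35 degrees from vertical towards the mat (-x); its head's top is at x = 130 mm, 170 mm up.
- guard_bar (a point): Middle of the guard bow's crossbar (10 mm tube, 104 mm along y), 150 mm straight above the spray head, so an upright tool cannot press it; along the canister's own axis the way is clear. From its ends the bow slants down parallel to the canister, 75 mm behind its axis, to upright legs at the station's x = 228, y = -52 and +52 mm (straight up to 160 mm).
- mat_centre (a point): Centre of the top face of the black ribbed rubber mat, 12 mm above the work surface; axes as the station's. The mat measures 170 mm in x, 130 mm in y and has no rim.
- head_top (a point): Centre of the flat top of the red round spray head (diameter 35 mm, 17 mm high, a short nozzle pointing to the mat, 25 mm out from its axis). Its z axis points out of the top along the canister's axis, 35 degrees from vertical towards the mat: the head is pressed along -z. Its y axis is the station's y. The point moves down with the head.
- spray_head (a joint): How far the spray head is pressed, in m: 0 = up at rest, 0.008 = right down at its stop. Sprung: about 3 N to start it moving, 10 N at the stop; it springs back by itself when let go.
- hook_rack: Fixed rack: dark base plate 150 x 120 x 10 mm, two 8 mm round steel posts at y = -60 mm, x = -43 and +43 mm, each with an arm along +y that ends in an upturned V notch (at y = 0) with a free tip at y = +14 mm. Arms and tips are 154 mm high; nothing on the rack is higher. Origin: on the work surface, below the middle between the two notches.
- hook_mid (a point): Point midway between the two hook notches, 150 mm above the work surface, where the axis of the hanging basket's handle bar lies; axes as the rack's.
- wire_basket: Loose steel wire basket, 120 mm long (its x), 76 mm wide (y), walls 40 mm high, about 0.35 kg, a gear fixed in it. Origin: centre of its underside. A stiff fixed handle ends in a level 10 mm bar along x, 105 mm above the underside; by it the basket hangs in the hooks, x along the rack's x, underside 45 mm up. Raised 12 mm or more it is free and comes away towards the rack's +y.
- basket_grip (a point): Centre of the blue grip on the handle bar, 105 mm above the basket's underside: a block 50 mm long (along the basket's x), 14 mm wide and 14 mm high. It can be gripped from above, closing along the basket's y, between the two hooks.
- swab_tin: Bystander: round printed tin, diameter 58 mm, 72 mm high, loose. Origin: centre of its underside.
- magnetic_base: Bystander: grey block with a red switch and an upright rod, 64 x 45 mm, 108 mm high, loose. Origin: centre of its underside.
- oil_dropper: Bystander: brown dropper bottle with a black rubber top, 33 mm across, 102 mm high, loose. Origin: centre of its underside.

How it is judged:
On the way, in this order (a step that is already met when the one before it is completed fails the run):
1. the basket is lifted clear of the hooks (height (world z) of wire_basket above 0.055 m and horizontal distance between basket_grip and hook_mid above 0.04 m and contact force between wire_basket and hook_rack below 0.05 N), for 0.1 s.
2. the basket stands released and at rest in the middle of the mat (x of wire_basket in the frame of mat_centre between -0.03 and 0.03 m and y of wire_basket in the frame of mat_centre between -0.03 and 0.03 m and z of wire_basket in the frame of mat_centre below 0.006 m and angle between wire_basket's own z axis and vertical below 0.1 rad and angle between the x axis of wire_basket and the x axis of duster_station, either way round below 0.35 rad and linear speed of wire_basket below 0.02 m/s and contact force between the fingers and wire_basket below 0.1 N), for 0.2 s.
3. the spray head is pressed right down (at least 6.5 of its 8 mm) while the basket stands there (x of wire_basket in the frame of mat_centre between -0.03 and 0.03 m and y of wire_basket in the frame of mat_centre between -0.03 and 0.03 m and z of wire_basket in the frame of mat_centre below 0.006 m and angle between wire_basket's own z axis and vertical below 0.1 rad and angle between the x axis of wire_basket and the x axis of duster_station, either way round below 0.35 rad and value of joint spray_head above 0.0065 m), for 0.2 s.
At the end, for the whole second after the job is handed in: The basket stands upright, released and at rest on the mat, its centre within 30 mm of the mat's centre along and across, its long side within 0.35 rad of the station's x axis, and the spray head, pressed after the basket was set down, has sprung back to within 1.5 mm of its rest (all of step 2 and value of joint spray_head below 0.0015 m); the robot touches nothing.
It fails at once if the basket is tipped more than 0.6 rad (angle between wire_basket's own z axis and vertical above 0.6 rad).
It fails at once if the basket is dropped onto the mat (let go more than 15 mm above it) (horizontal distance between wire_basket and mat_centre below 0.07 m and z of wire_basket in the frame of mat_centre above 0.015 m and contact force between anything else and wire_basket below 0.02 N).
It fails at once if the swab tin is shifted more than 30 mm or knocked over (distance of swab_tin from where it was at the start of the episode above 0.03 m or angle between swab_tin's own z axis and vertical above 0.35 rad).
It fails at once if the magnetic base is shifted more than 30 mm or knocked over (distance of magnetic_base from where it was at the start of the episode above 0.03 m or angle between magnetic_base's own z axis and vertical above 0.35 rad).
It fails at once if the dropper bottle is shifted more than 30 mm or knocked over (distance of oil_dropper from where it was at the start of the episode above 0.03 m or angle between oil_dropper's own z axis and vertical above 0.35 rad).
It also fails if it takes over 40 s, if anything falls off the work surface, if the arm or the gripper's body presses on something with over 40 N, if the wrist force passes 120 N, or if a joint passes its speed limit or range.

### The arm

A 6-joint arm with a two-finger parallel gripper is mounted at the origin on a cart in front of the work surface, level with it; the furniture and walls round the work are solid. World frame = base frame: x ahead of the robot, y to its left, z up, the work surface at z = 0. Lengths are in m, angles in rad, forces in N, time in s.
With the tool pointing down it reaches from about 0.3 to 0.775 m from the base axis. Payload 14.6 kg.
Tool frame: the origin (TCP) lies midway between the tips of the shut fingers; the grasp point (between the pads) lies 19 mm behind it (ctrl.grip_depth is the z of the grasp point in the tool frame, in m); z points along the fingers, y is the line along which they close (so a half turn about z gives the same grasp; the last joint's range is limited). The gripper opens to 94 mm and grips with 3 to 60 N. Pads are 16 mm wide; open, the fingers measure 119 mm over their backs; the gripper's body (75 mm by 177 mm) begins 78 mm behind the grasp point.
Start: joints at [1.048, 0.3, 1.521, -0, 1.321, -0.067], TCP at [0.242, 0.494, 0.205] pointing down, gripper open.
Joint ranges: [-3.03, 3.03], [-0.79, 2.21], [0.23, 2.52], [-1.04, 4.18], [0, 3.07], [-2.55, 2.55]. Speed limits (rad/s): [2.22, 2.22, 2.57, 3.14, 3.14, 3.14].

### API

Orientations are given as [roll, pitch, yaw] about the fixed x, y, z axes, in that order (R = Rz(yaw) Ry(pitch) Rx(roll)).
In Python, from station import ctrl gives the robot as it stands. The module is installed in compiled form; this text tells all that it offers.
- The arm moves only by the tool carry_out, never from a script. Its argument "commands" is a list of rows, each a list of 3 entries, a list of its own where there are three numbers: the closure, from 0 (fully open) to 1 (shut), then the shift along the tool's x, y, z in mm, then the turn, a rotation vector about the tool's x, y, z in rad. In form: [[gripper, [tx, ty, tz], [wx, wy, wz]], ...]. A call has 1 to 10 rows; each row shifts and turns the commanded pose from where the row before left it, along the tool's axes as they then stand; what a row does not reach is not made up. A row lasts 1/8 s, in which the tool goes at most 62.5 mm and 10.7 degrees, less where a joint would pass 70% of its speed; a pose out of reach is approached as far as the arm can. A call with a gripper value outside its range is refused whole. The fingers move at their own pace and stop on an object; "squeeze" is the grip in N (left out, the last holds). Time passes only in rows, so rows that do not move let the fingers close. It gives the time, the measured TCP pose, the force, the opening and the grip force at its end, in the units of the state.
- ctrl.get_obs(): the state, without advancing time (a new reading comes with each control period).
- ctrl.camera(name): name is "scene" or "top"; returns a dict with "img" (480x640x3 uint8, blue, green, red), "camera_matrix" (3x3 intrinsics, pixels), "k1" (the pictures are not rectified: a ray, as slopes to the right and down, at radius r is drawn at 1 + k1 r^2 times it, then the intrinsics apply), "rvec" (rotation vector, rad) and "tvec" (3), from world to camera coordinates, as OpenCV has them. Camera axes: x right, y down, z forward; pixel columns grow to the right and rows downward; lengths in m; the calibration is good to about 2 mm. A picture is of the moment at which its call begins. There is no depth.
- ctrl.hand_in(): hands the job in; it is judged then, once.
Trained networks look in the newest picture that a camera, given by its name, has taken for a name from the list of things; names that differ only in an ending like _2 or _b are one class to them, and where a whole thing is asked for, a point or a joint stands for the part that bears it (a point fixed in the world has none). Each returns a list of dicts, best first, with "score" (0 to 1); they miss things now and then, are a little off and sometimes report something else, mostly with a low value. They report only what shows in the picture. A call takes as long as a camera call.
- ctrl.outline_of(thing, camera): "region" (480x640 bool, what is visible of it).
- ctrl.place_of(thing, camera): "at" ([x, y, z] in m, in world coordinates, good to about 4 mm: a listed point, or the origin of a listed thing).
The state is a dict: "time_s": time; "qpos": joint angles; "joint_vel": joint speeds; "tau": joint torques, N m; "ee_pos": TCP position; "eef_rot": TCP orientation; "force": force on the tool from outside, world axes, zero at the start; "moment": the same for the moment, N m; "grip_width": finger opening in m; "grip_force": force on a finger pad.
Only numpy, scipy, OpenCV 4.12 (cv2) and the standard library are available. Lean on these libraries where they do the work, as an engineer would, in place of code of your own. Each camera call takes 0.05 s, during which the arm holds its last target. There are 200 camera calls.

## Working session

There is one attempt and no reset: what is moved stays moved. The work goes in short steps, Python scripts to look and compute and a tool call to move; the robot and the scene stay as the last step left them, time stands still between calls to the robot, and variables do not carry over. Pictures are saved under pics/ and viewed, at most 10 in all, crops included, and the job is handed in when it is done.

Besides the shell and the picture viewer there is one more tool, called after "Call:" as name([rows], argument=value, ...), one row to a line, values as JSON. carry_out: Moves the arm, as the interface text tells. Its arguments: {"type":"object","properties":{"commands":{"type":"array","items":{"type":"array"}},"squeeze":{"type":"number"}},"required":["commands"]}

```bash
mkdir -p pics
cat > look.py <<'E'
import numpy as np, cv2
from station import ctrl
def proj(c,p):
    p=np.atleast_2d(np.array(p,float))
    return cv2.projectPoints(p,c["rvec"],c["tvec"],c["camera_matrix"],np.array([c["k1"],0,0,0,0.]))[0].reshape(-1,2)
E
python3 - <<'E'
from look import *
o=ctrl.get_obs(); print(o["ee_pos"],o["eef_rot"],o["qpos"],ctrl.grip_depth)
cs={}
for cam in ("scene","top"):
    c=ctrl.camera(cam); cs[cam]=c
    cv2.imwrite(f"pics/{cam}1.png",c["img"])
    for n in "duster_station mat_centre head_top guard_bar hook_rack hook_mid wire_basket basket_grip swab_tin magnetic_base oil_dropper".split():
        r=ctrl.place_of(n,cam)
        for d in r[:2]:
            print(cam,n,np.round(d["at"],3),round(d["score"],2),np.round(proj(c,d["at"])[0]))
E
```

```text
[0.24196203 0.4936169  0.20487816] [-3.14042387e+00 -6.79867999e-05  2.68578386e+00] [ 1.04841156e+00  3.00469899e-01  1.52160195e+00 -1.02376701e-05
  1.32069152e+00 -6.65734796e-02] -0.0188
scene duster_station [0.44  0.059 0.001] 0.72 [276. 330.]
scene mat_centre [0.434 0.062 0.01 ] 0.65 [273. 328.]
scene guard_bar [0.558 0.056 0.32 ] 0.61 [309. 192.]
scene guard_bar [0.551 0.308 0.048] 0.5 [237. 261.]
scene hook_rack [ 0.555  0.309 -0.002] 0.64 [239. 275.]
scene hook_rack [ 0.402 -0.144 -0.003] 0.28 [335. 381.]
scene hook_mid [0.552 0.312 0.15 ] 0.84 [234. 228.]
scene wire_basket [0.548 0.306 0.045] 0.79 [237. 262.]
scene basket_grip [0.554 0.305 0.15 ] 0.79 [237. 228.]
scene swab_tin [ 0.594 -0.16  -0.   ] 0.61 [388. 337.]
scene magnetic_base [ 0.514 -0.277 -0.004] 0.57 [417. 381.]
scene oil_dropper [ 0.404 -0.145 -0.005] 0.81 [336. 382.]
top duster_station [0.438 0.056 0.003] 0.58 [315. 273.]
top duster_station [0.555 0.309 0.043] 0.58 [220. 231.]
top mat_centre [0.435 0.057 0.013] 0.86 [315. 274.]
top mat_centre [ 0.407 -0.146  0.002] 0.54 [390. 283.]
top head_top [0.568 0.054 0.171] 0.56 [313. 219.]
top guard_bar [0.554 0.056 0.318] 0.58 [309. 218.]
top hook_rack [ 0.552  0.305 -0.004] 0.64 [225. 233.]
top hook_mid [0.553 0.31  0.144] 0.63 [211. 228.]
top wire_basket [0.556 0.308 0.045] 0.95 [220. 230.]
top basket_grip [0.556 0.306 0.149] 0.93 [212. 226.]
top swab_tin [ 0.589 -0.159 -0.002] 0.85 [393. 217.]
top magnetic_base [ 0.512 -0.278  0.001] 0.79 [437. 244.]
```

View pics/scene1.png

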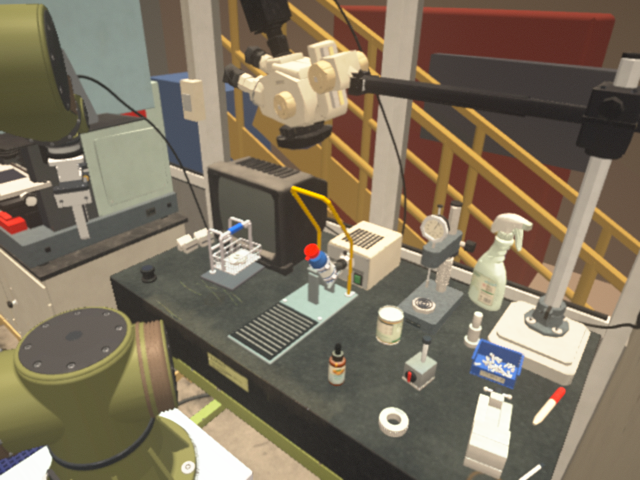

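View pics/top1.png

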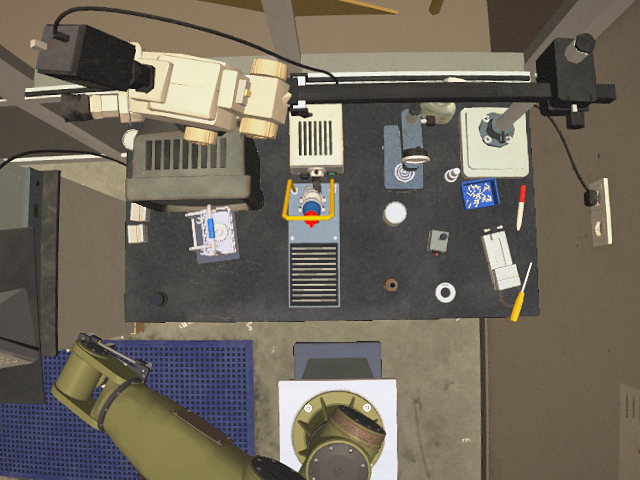

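Scene view: basket on the rack around (237,240), mat at (273,328), red head at (313,252), yellow bow above it. In the top view the mat is at (315,274) and the blue grip at (212,226). A monitor stands behind the rack, with a microscope overhead. I'll zoom in for the rack and station directions.

Run:
```python
from look import *
t=cv2.imread("pics/top1.png"); s=cv2.imread("pics/scene1.png")
a=cv2.resize(t[170:310,180:350],None,fx=3.5,fy=3.5,interpolation=cv2.INTER_CUBIC)[:, :395]
a=cv2.resize(t[195:270,185:265],(400,375),interpolation=cv2.INTER_CUBIC)
b=cv2.resize(s[205:305,190:290],(375,375),interpolation=cv2.INTER_CUBIC)
cv2.imwrite("pics/crop1.png",np.hstack([a,b]))
def back(c,px,z):
    n=cv2.undistortPoints(np.array(px,float).reshape(-1,1,2),c["camera_matrix"],np.array([c["k1"],0,0,0,0.])).reshape(-1,2)
    R=cv2.Rodrigues(c["rvec"])[0]; C=-R.T@np.ravel(c["tvec"])
    d=np.c_[n,np.ones(len(n))]@R
    return C+d*((z-C[2])/d[:,2])[:,None]
def rect(mask):
    cs=max(cv2.findContours(mask.astype(np.uint8),0,1)[0],key=cv2.contourArea); return cs.reshape(-1,2)
c=ctrl.camera("top")
R=cv2.Rodrigues(c["rvec"])[0]; print("cam",-R.T@np.ravel(c["tvec"]))
m=(c["img"].max(2)<0)  # blue grip & red head by colour
hsv=cv2.cvtColor(c["img"],cv2.COLOR_BGR2HSV)
blue=cv2.inRange(hsv,(100,150,80),(125,255,255)); blue[:, :190]=0; blue[:,230:]=0; blue[:210]=0; blue[250:]=0
w=back(c,rect(blue),0.157); print("grip",cv2.minAreaRect((w[:,:2]*1000).astype(np.float32)))
st=ctrl.outline_of("duster_station","top")[0]; p=rect(st["region"]); print(st["score"],p.min(0),p.max(0))
f=p[p[:,1]>240]; w=back(c,f,0.008)[:,:2]*1000; print("plate near part",cv2.minAreaRect(w.astype(np.float32)))
print("mat edges px -> world",np.round(back(c,[[291,243],[340,243],[290,307],[341,307]],0.008),3))
red=cv2.inRange(hsv,(0,180,100),(6,255,255)); red[:, :300]=0; red[:,325:]=0;red[:205]=0;red[235:]=0
w=back(c,rect(red),0.165); print("head",w.mean(0),w.min(0),w.max(0))
yl=cv2.inRange(hsv,(15,150,100),(30,255,255)); yl[:, :275]=0; yl[:,340:]=0;yl[:212]=0;yl[225:]=0
w=back(c,rect(yl),0.32); print("bar",cv2.minAreaRect((w[:,:2]*1000).astype(np.float32)))
# candidates of posts
for s in (1,-1): print("posts rack+y=",s,np.round(proj(c,[[0.555-.043,.308-s*.06,.154],[.555+.043,.308-s*.06,.154]])))
```

```text
cam [ 0.4132551  -0.00262381  1.52928173]
grip ((551.4524536132812, 307.8948974609375), (46.18149948120117, 12.52173900604248), 5.93064546585083)
0.64 [282 179] [340 307]
plate near part ((436.46075439453125, 59.40134048461914), (141.1051025390625, 178.65756225585938), 89.04052734375)
mat edges px -> world [[ 0.521  0.121  0.008]
 [ 0.519 -0.013  0.008]
 [ 0.348  0.125  0.008]
 [ 0.346 -0.012  0.008]]
head [0.55939987 0.05839416 0.165     ] [0.55095474 0.04367793 0.165     ] [0.56353414 0.0730166  0.165     ]
bar ((557.2738037109375, 59.00856399536133), (110.80281066894531, 17.48760223388672), 88.94357299804688)
posts rack+y= 1 [[235. 244.]
 [235. 209.]]
posts rack+y= -1 [[187. 244.]
 [188. 210.]]
```

View pics/crop1.png

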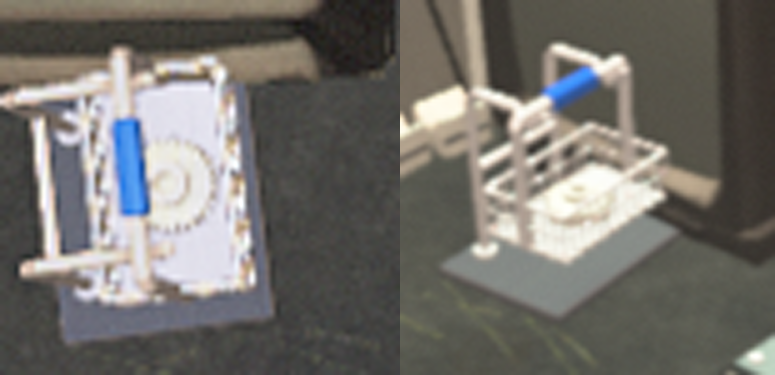

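The posts stand on world +y, so the rack's +y is roughly world -y. The basket yaw is about 0.11 rad, the grip is at about (0.554, 0.307, 0.15), and the mat at (0.435, 0.058) with yaw about -0.017.

Call:
carry_out([
  [0,[0,0,0],[0,0,-0.142]],
  [0,[0,0,0],[0,0,-0.142]],
  [0,[0,0,0],[0,0,-0.141]],
  [0,[0,0,0],[0,0,-0.141]],
  [0,[-36,-27,0],[0,0,0]],
  [0,[-36,-27,0],[0,0,0]],
  [0,[-36,-27,0],[0,0,0]],
  [0,[-36,-27,0],[0,0,0]],
  [0,[-36,-27,0],[0,0,0]],
  [0,[-36,-27,0],[0,0,0]],
], squeeze=25)

```text
time_s: 2.55
ee_pos: [0.4758, 0.3557, 0.2055]
eef_rot: [3.142, 0.0, -3.031]
force: [0.1, 0.3, 0.1]
grip_width: 0.0939
grip_force: 0.0
```

Call:
carry_out([
  [0,[-24,-19,0],[0,0,0]],
  [0,[-24,-19,0],[0,0,0]],
  [0,[-24,-19,0],[0,0,0]],
  [0,[0,0,0],[0,0,0]],
])

```text
time_s: 3.05
ee_pos: [0.5535, 0.3066, 0.205]
eef_rot: [-3.141, -0.0, -3.034]
force: [0.2, -0.4, -0.6]
grip_width: 0.0938
grip_force: 0.0
```

Run:
```python
from look import *
c=ctrl.camera("scene"); 
for n in ("basket_grip","hook_mid"):
  for d in ctrl.place_of(n,"scene")[:1]: print(n,np.round(d["at"],3),round(d["score"],2))
o=ctrl.get_obs(); print(o["ee_pos"],o["eef_rot"],o["force"],np.round(o["qpos"],2))
cv2.imwrite("pics/s2.png",cv2.resize(c["img"][120:320,140:390],(750,600),interpolation=cv2.INTER_CUBIC))
```

```text
basket_grip [0.555 0.308 0.149] 0.85
hook_mid [0.552 0.31  0.151] 0.66
[0.55184159 0.30829094 0.20537478] [ 3.14154445e+00 -3.24784411e-04 -3.03100090e+00] [-1.19414119 -0.58606742  0.69414791] [ 0.45  0.49  1.26  0.    1.39 -1.23]
```

View pics/s2.png

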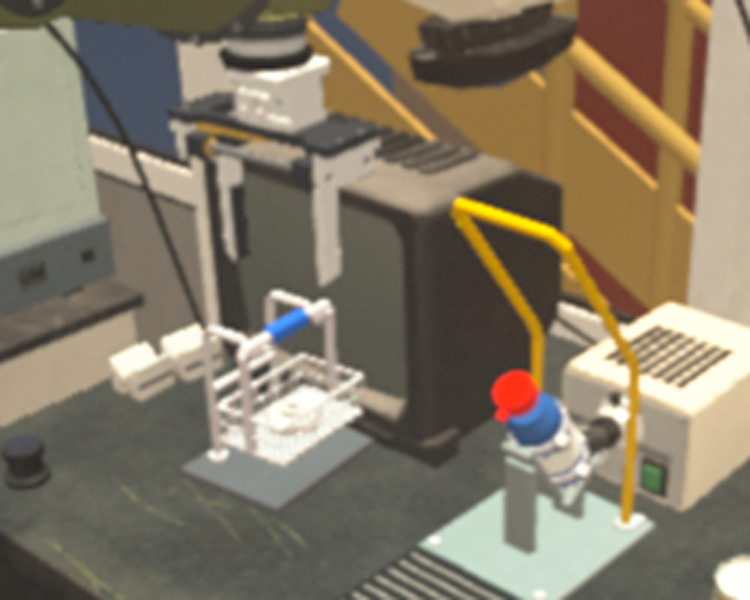

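The fingers straddle the blue grip in the crop: fingers at about (235,200) and (325,230), grip at (285,325). I'll go down and close.

Call:
carry_out([
  [0,[0,0,20],[0,0,0]],
  [0,[0,0,20],[0,0,0]],
  [0,[0,0,18],[0,0,0]],
  [0,[0,0,15],[0,0,0]],
  [0.5,[0,0,0],[0,0,0]],
  [1,[0,0,0],[0,0,0]],
  [1,[0,0,0],[0,0,0]],
  [1,[0,0,0],[0,0,0]],
  [1,[0,0,0],[0,0,0]],
  [1,[0,0,0],[0,0,0]],
], squeeze=40)

```text
time_s: 4.45
ee_pos: [0.5525, 0.3078, 0.1325]
eef_rot: [-3.142, 0.0, -3.031]
force: [-0.2, 0.0, 0.9]
grip_width: 0.0375
grip_force: 0.0
```

Call:
carry_out([
  [1,[0,0,0],[0,0,0]],
  [1,[0,0,0],[0,0,0]],
  [1,[0,0,0],[0,0,0]],
  [1,[0,0,0],[0,0,0]],
  [1,[0,0,0],[0,0,0]],
])

```text
time_s: 5.08
ee_pos: [0.5526, 0.3073, 0.1324]
eef_rot: [-3.141, -0.0, -3.032]
force: [-0.1, -5.0, 1.4]
grip_width: 0.014
grip_force: 40.0
```

Call:
carry_out([
  [1,[0,0,-6],[0,0,0]],
  [1,[0,0,-10],[0,0,0]],
  [1,[0,0,-12],[0,0,0]],
  [1,[0,0,-10],[0,0,0]],
  [1,[0,0,0],[0,0,0]],
  [1,[0,-8,0],[0,0,0]],
  [1,[0,-16,0],[0,0,0]],
  [1,[0,-20,0],[0,0,0]],
  [1,[0,-20,0],[0,0,0]],
  [1,[0,-8,0],[0,0,0]],
])

```text
time_s: 6.32
ee_pos: [0.5571, 0.236, 0.1693]
eef_rot: [3.14, -0.009, -3.03]
force: [-22.6, 9.6, -3.4]
grip_width: 0.0149
grip_force: 43.6
```

A 22 N force in -x means something is touching. I'll stop and look.

Run:
```python
from look import *
c=ctrl.camera("scene"); t=ctrl.camera("top")
o=ctrl.get_obs(); print(o["ee_pos"],o["eef_rot"],o["force"],o["moment"],np.round(o["qpos"],2))
for n in ("basket_grip","wire_basket"):
  for k in ("scene","top"):
    for d in ctrl.place_of(n,k)[:1]: print(n,k,np.round(d["at"],3),round(d["score"],2))
a=cv2.resize(c["img"][80:320,170:330],(400,600),interpolation=cv2.INTER_CUBIC)
b=cv2.resize(t["img"][100:340,160:320],(400,600),interpolation=cv2.INTER_CUBIC)
cv2.imwrite("pics/s3.png",np.hstack([a,b]))
```

```text
[0.55659475 0.23550369 0.16864679] [ 3.14090059 -0.0106929  -3.03050523] [-25.45030083   4.40755587  -4.54095316] [0.86991271 5.10184103 0.55378386] [ 0.34  0.46  1.39  0.    1.3  -1.34]
basket_grip scene [0.558 0.237 0.188] 0.62
wire_basket scene [0.544 0.242 0.083] 0.6
wire_basket top [0.55  0.244 0.082] 0.41
```

View pics/s3.png

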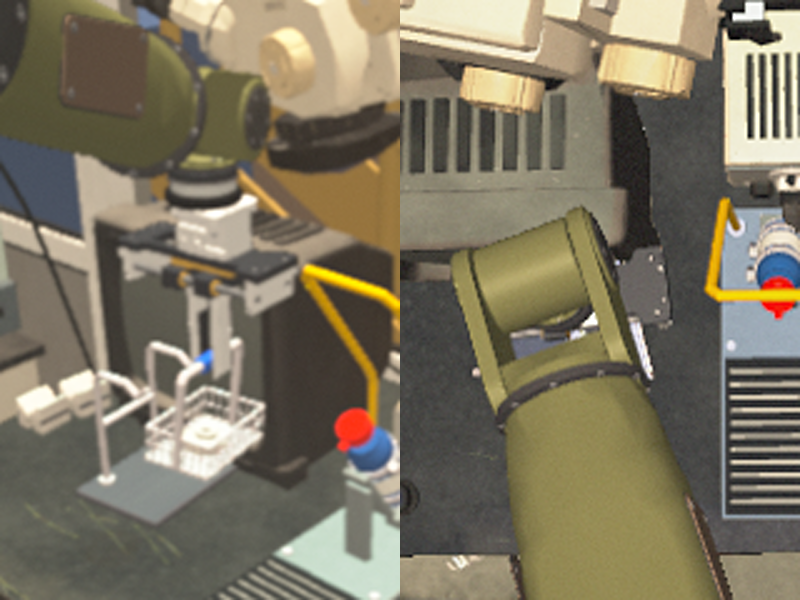

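The picture shows the basket held and clear of the hooks, with the blue grip at (207,358) in the left half. Its far end is touching the monitor's front, so I'll back away toward the robot.

Call:
carry_out([
  [1,[12,0,0],[0,0,0]],
  [1,[20,0,0],[0,0,0]],
  [1,[20,0,0],[0,0,0]],
  [1,[10,0,0],[0,0,0]],
  [1,[0,0,0],[0,0,0]],
])

```text
time_s: 7.25
ee_pos: [0.4988, 0.2291, 0.1708]
eef_rot: [3.142, 0.001, -3.032]
force: [-0.2, -0.5, -3.2]
grip_width: 0.0134
grip_force: 40.0
```

Call:
carry_out([
  [1,[12,-8,0],[0,0,0]],
  [1,[22,-14,0],[0,0,0]],
  [1,[22,-14,0],[0,0,0]],
  [1,[12,-8,0],[0,0,0]],
  [1,[0,0,0],[0,0,0.06]],
  [1,[0,0,0],[0,0,0.067]],
  [1,[0,0,0],[0,0,0]],
])

```text
time_s: 8.12
ee_pos: [0.4365, 0.1782, 0.1706]
eef_rot: [3.141, 0.001, 3.125]
force: [-0.7, -0.1, -3.7]
grip_width: 0.0137
grip_force: 40.0
```

Run:
```python
from look import *
c=ctrl.camera("scene"); 
o=ctrl.get_obs(); print(o["ee_pos"],o["eef_rot"],o["force"])
for n in ("basket_grip","wire_basket"):
    for d in ctrl.place_of(n,"scene")[:1]: print(n,np.round(d["at"],3),round(d["score"],2))
cv2.imwrite("pics/s4.png",cv2.resize(c["img"][180:350,170:370],(706,600),interpolation=cv2.INTER_CUBIC))
```

```text
[0.43638585 0.17825203 0.17049937] [3.14156137e+00 2.91216511e-04 3.12616467e+00] [-0.78422197 -0.97050182 -4.25568818]
basket_grip [0.438 0.179 0.192] 0.69
wire_basket [0.437 0.178 0.084] 0.73
```

View pics/s4.png

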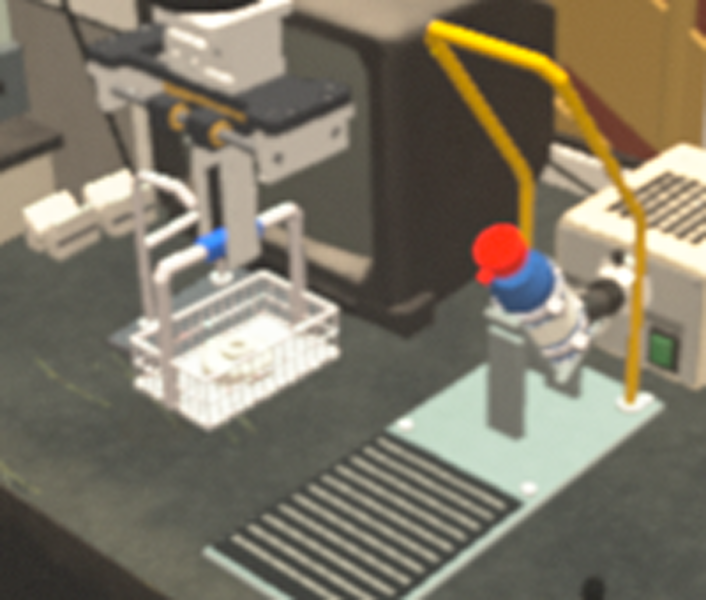

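The basket hangs level in the grip, at about (235,340) in the crop with the mat at (370,520). I'll carry it over the mat and lower it most of the way.

Call:
carry_out([
  [1,[0,-12,0],[0,0,0]],
  [1,[0,-24,0],[0,0,0]],
  [1,[0,-30,0],[0,0,0]],
  [1,[0,-30,0],[0,0,0]],
  [1,[0,-16,0],[0,0,0]],
  [1,[0,-8,0],[0,0,0]],
  [1,[0,0,20],[0,0,0]],
  [1,[0,0,25],[0,0,0]],
  [1,[0,0,17],[0,0,0]],
  [1,[0,0,4],[0,0,0]],
])

```text
time_s: 9.52
ee_pos: [0.4336, 0.0586, 0.1037]
eef_rot: [-3.142, -0.002, 3.125]
force: [0.4, 1.1, -3.5]
grip_width: 0.0137
grip_force: 40.0
```

Call:
carry_out([
  [1,[0,0,2],[0,0,0]],
  [1,[0,0,2],[0,0,0]],
  [1,[0,0,1],[0,0,0]],
  [1,[0,0,0],[0,0,0]],
])

```text
time_s: 10.02
ee_pos: [0.4342, 0.0584, 0.1007]
eef_rot: [3.141, 0.001, 3.125]
force: [-7.2, 0.3, 10.6]
grip_width: 0.0135
grip_force: 40.0
```

The basket is down on the mat. I'll let go and check before raising.

Call:
carry_out([
  [0.9,[0,0,-1],[0,0,0]],
  [0.5,[0,0,0],[0,0,0]],
  [0.4,[0,0,0],[0,0,0]],
  [0.4,[0,0,0],[0,0,0]],
  [0.4,[0,0,0],[0,0,0]],
  [0.4,[0,0,0],[0,0,0]],
  [0.4,[0,0,0],[0,0,0]],
])

```text
time_s: 10.9
ee_pos: [0.434, 0.0583, 0.1004]
eef_rot: [3.142, -0.0, 3.125]
force: [-0.6, -0.7, -0.5]
grip_width: 0.0566
grip_force: 0.0
```

Run:
```python
from look import *
c=ctrl.camera("scene"); 
for n in ("basket_grip","wire_basket","mat_centre","head_top","guard_bar"):
    for d in ctrl.place_of(n,"scene")[:1]: print(n,np.round(d["at"],3),round(d["score"],2))
```

```text
wire_basket [0.432 0.058 0.017] 0.65
mat_centre [0.436 0.058 0.008] 0.91
head_top [0.565 0.056 0.168] 0.7
guard_bar [0.559 0.058 0.318] 0.76
```

Call:
carry_out([
  [0.4,[0,0,-20],[0,0,0]],
  [0.4,[0,0,-40],[0,0,0]],
  [0.4,[0,0,-50],[0,0,0]],
  [0.4,[0,0,-45],[0,0,0]],
  [0.4,[0,0,-25],[0,0,0]],
  [1,[0,0,0],[0,-0.15,0]],
  [1,[0,0,0],[0,-0.15,0]],
  [1,[0,0,0],[0,-0.15,0]],
  [1,[0,0,0],[0,-0.16,0]],
  [1,[0,0,0],[0,0,0]],
])

```text
time_s: 12.45
ee_pos: [0.4327, 0.0584, 0.28]
eef_rot: [-3.142, 0.61, 3.125]
force: [-0.0, -0.2, 0.2]
grip_width: 0.0097
grip_force: 0.0
```

Run:
```python
from look import *
from scipy.spatial.transform import Rotation as Ro
t=ctrl.camera("top"); c=ctrl.camera("scene")
for k in ("scene","top"):
  for n in ("basket_grip","wire_basket","mat_centre","head_top"):
    for d in ctrl.place_of(n,k)[:1]: print(k,n,np.round(d["at"],3),round(d["score"],2))
o=ctrl.get_obs(); R=Ro.from_euler("xyz",o["eef_rot"]).as_matrix(); print(o["ee_pos"],o["force"],np.round(R,3),np.round(o["qpos"],2))
h=np.array([.565,.056,.169]); print("to head, tool mm",np.round(R.T@(h-o["ee_pos"])*1000,1))
```

```text
scene wire_basket [0.432 0.058 0.012] 0.92
scene mat_centre [0.435 0.06  0.011] 0.68
scene head_top [ 0.554  0.307 -0.002] 0.7
top basket_grip [0.436 0.056 0.12 ] 0.76
top wire_basket [0.437 0.062 0.013] 0.64
top mat_centre [0.435 0.058 0.013] 0.56
top head_top [0.566 0.055 0.169] 0.69
[0.43412628 0.0582208  0.28032522] [-0.07356288 -0.12339803 -0.55456011] [[-0.82   0.017  0.572]
 [ 0.014  1.    -0.01 ]
 [-0.572 -0.    -0.82 ]] [ 0.09 -0.36  2.1  -0.08  0.8  -1.43]
to head, tool mm [-43.7   0.  166.2]
```

Call:
carry_out([
  [1,[-22,0,0],[0,0,0]],
  [1,[-22,0,0],[0,0,0]],
  [1,[0,0,30],[0,0,0]],
  [1,[0,0,40],[0,0,0]],
  [1,[0,0,40],[0,0,0]],
  [1,[0,0,30],[0,0,0]],
  [1,[0,0,10],[0,0,0]],
  [1,[0,0,0],[0,0,0]],
])

```text
time_s: 13.95
ee_pos: [0.5559, 0.0562, 0.1827]
eef_rot: [-3.141, 0.609, 3.125]
force: [0.7, -0.1, -0.3]
grip_width: 0.0008
grip_force: 0.0
```

Run:
```python
from look import *
c=ctrl.camera("scene"); o=ctrl.get_obs(); print(o["ee_pos"],o["eef_rot"],o["force"])
print(np.round(proj(c,[o["ee_pos"],[.565,.056,.169]])))
cv2.imwrite("pics/s5.png",cv2.resize(c["img"][150:350,210:410],(600,600),interpolation=cv2.INTER_CUBIC))
```

```text
[0.55589602 0.05625158 0.18341943] [3.14156188 0.61044416 3.12478906] [-0.50739252  0.47057854 -0.33935638]
[[308. 246.]
 [311. 250.]]
```

View pics/s5.png

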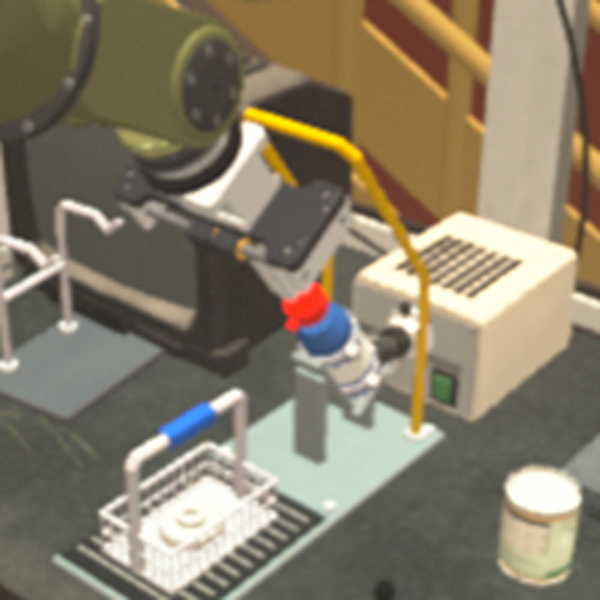

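The shut fingers are lined up over the red head at (305,300), the bow is clear, and the basket stands level on the mat at (190,520). Next I press, in small steps.

Call:
carry_out([
  [1,[0,0,6],[0,0,0]],
  [1,[0,0,6],[0,0,0]],
  [1,[0,0,4],[0,0,0]],
  [1,[0,0,3],[0,0,0]],
  [1,[0,0,3],[0,0,0]],
  [1,[0,0,0],[0,0,0]],
])

```text
time_s: 14.75
ee_pos: [0.5686, 0.056, 0.1647]
eef_rot: [3.142, 0.61, 3.125]
force: [-5.2, 0.8, 5.1]
grip_width: 0.0004
grip_force: 3.6
```

Call:
carry_out([
  [1,[0,0,2],[0,0,0]],
  [1,[0,0,2],[0,0,0]],
  [1,[0,0,1],[0,0,0]],
  [1,[0,0,0],[0,0,0]],
])

```text
time_s: 15.25
ee_pos: [0.5707, 0.056, 0.162]
eef_rot: [-3.141, 0.61, 3.125]
force: [-37.7, -1.3, 31.7]
grip_width: 0.0006
grip_force: 23.2
```

That is hard on its stop. I'll ease off a little, hold, then withdraw along the axis.

Call:
carry_out([
  [1,[0,0,-0.5],[0,0,0]],
  [1,[0,0,0],[0,0,0]],
  [1,[0,0,0],[0,0,0]],
  [1,[0,0,-10],[0,0,0]],
  [1,[0,0,-30],[0,0,0]],
  [1,[0,0,-40],[0,0,0]],
  [1,[0,0,-40],[0,0,0]],
  [1,[0,0,-20],[0,0,0]],
  [1,[0,0,0],[0,0,0]],
])

```text
time_s: 16.38
ee_pos: [0.4911, 0.0574, 0.277]
eef_rot: [3.141, 0.613, 3.125]
force: [-0.1, -0.1, 0.2]
grip_width: 0.0006
grip_force: 0.0
```

Run:
```python
from look import *
c=ctrl.camera("scene"); t=ctrl.camera("top"); o=ctrl.get_obs(); print(o["ee_pos"],o["force"])
for k in ("scene","top"):
  for n in ("wire_basket","mat_centre","head_top"):
    for d in ctrl.place_of(n,k)[:1]: print(k,n,np.round(d["at"],3),round(d["score"],2))
cv2.imwrite("pics/s6.png",cv2.resize(c["img"][150:400,190:440],(600,600),interpolation=cv2.INTER_CUBIC))
```

```text
[0.49106687 0.05728636 0.27498089] [-0.21275979 -0.20833252  0.10698525]
scene wire_basket [0.431 0.06  0.01 ] 0.86
scene head_top [0.566 0.056 0.171] 0.43
top wire_basket [ 0.405 -0.149  0.   ] 0.61
top head_top [0.566 0.056 0.169] 0.63
```

View pics/s6.png

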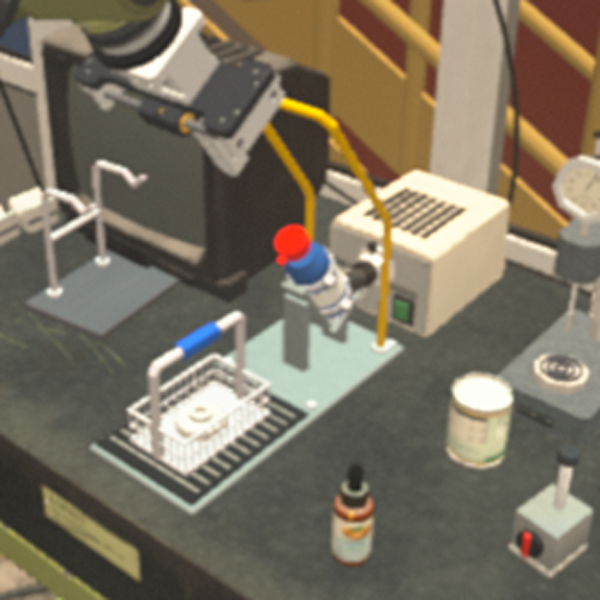

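The head is back up at (293,243), the basket stands on the mat at (200,415), the bystanders are in place, and the arm is clear.

```bash
python3 -c "
from station import ctrl; print(ctrl.hand_in())"
```

```text
the job is handed in; nothing more can be done
None
```

The job is handed in, result not shown: the basket stands released and level mid-mat, the spray head was pressed to its stop and sprang back, and the bystanders look unmoved; on the way the basket briefly pressed the monitor at about 25 N.

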